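# Weigh the recharged desiccant cartridges and sort them

### The arm

A 7-joint arm with a two-finger parallel gripper is mounted at the origin on a cart in front of the work surface, level with it; the furniture and walls round the work are solid. World frame = base frame: x ahead of the robot, y to its left, z up, the work surface at z = 0. Lengths are in m, angles in rad, forces in N, time in s.
With the tool pointing down it reaches from about 0.425 to 0.875 m from the base axis. Payload 4.7 kg.
Tool frame: the origin (TCP) lies at the very end of the fingers, on their centre line; the grasp point (between the pads) lies 19 mm behind it; z points along the fingers, y is the line along which they close (so a half turn about z gives the same grasp; the last joint's range is limited). The gripper opens to 87 mm and grips with 3 to 60 N. Pads are 19 mm wide; open, the fingers measure 117 mm over their backs; the gripper's body (75 mm by 190 mm) begins 51 mm behind the grasp point.
Start: joints at [-1.251, 0.321, -0.07, 1.45, 0.023, 1.371, -0.057], TCP at [0.196, 0.62, 0.223] pointing down, gripper open.
Joint ranges: [-2.86, 2.86], [-0.3, 2.09], [-1.38, 1.24], [0.06, 2.45], [-1.56, 4.7], [0.09, 2.05], [-2.69, 2.69]. Speed limits (rad/s): [2.57, 2.57, 3.14, 3.14, 3.14, 3.14, 3.14].

### API

Orientations are given as a rotation vector (axis times angle).
In Python, from bench import get_state, get_image, get_calibration, close_job gives the robot as it stands.
- The arm moves only by the shell command python3 -m crank 'ROWS' [FORCE]. ROWS is JSON, a list of rows, each a list of 5 numbers: the opening, from 0 (shut) to 1 (fully open), then the shift along the world's x, y, z in units of 0.2 m (1.0 is 0.2 m), then the turn about the world's z in units of 2 pi rad (1.0 is 2 pi rad). A call has 1 to 5 rows; each row is the pose to reach, as a shift and turn from the pose commanded when the call began, turning the shorter way round; what a row does not reach only later rows make up. A row lasts 1/8 s, in which the tool goes at most 62.5 mm and 10.7 degrees, less where a joint would pass 70% of its speed; a pose out of reach is approached as far as the arm can. A call with a number of a shift or a turn outside -1 to 1 is refused whole. A call with a gripper value outside its range is refused whole. The fingers move at their own pace and stop on an object; FORCE is the grip in N (left out, the last holds). Time passes only in rows, so rows that repeat a pose let the fingers close. It gives the time, the measured TCP pose, the force, the opening and the grip force at its end, in the units of the state.
- get_state(): the state, without advancing time (a new reading comes with each control period).
- get_image(name): name is "side" or "top"; returns the picture (480x640x3 uint8, red, green, blue); there is no depth.
- get_calibration(name): a dict with "fovy" (degrees; the focal length in pixels is half the picture's height over the tangent of half this angle, whatever the lens; pixels are square), "cx", "cy" (the principal point, pixels), "k1" (the pictures are not rectified: a ray, as slopes to the right and down, at radius r is drawn at 1 + k1 r^2 times it, then the intrinsics apply), "R" (3x3) and "t" (3): a world point X has camera coordinates R X + t. Camera axes: x right, y down, z forward; pixel columns grow to the right and rows downward; lengths in m; the calibration is good to about 2 mm. A picture is of the moment at which its call begins. get_calibration takes no time and is no camera call.
- close_job(): hands the job in; it is judged then, once.
The state is a dict: "time": time; "joint_positions": joint angles; "qd": joint speeds; "joint_torque": joint torques, N m; "position": TCP position; "tool_rot": TCP orientation; "ft_force": force on the tool from outside, world axes, zero at the start; "torque": the same for the moment, N m; "grip_width": opening from 0.0 (shut) to 1.0 (fully open); "grip_force": force on a finger pad.
Only numpy, scipy, OpenCV 4.12 (cv2) and the standard library are available. Lean on these libraries where they do the work, as an engineer would, in place of code of your own. Each camera call takes 0.05 s, during which the arm holds its last target. There are 200 camera calls.

### The job

The dehumidifier cartridges have been drying on the charging dock overnight. Working along the dock from left to right, as they are listed in the log, pull each one straight up out of its bay, hang it by its eye on the hook scale without bottoming the scale, let go and wait a second or two until it hangs still, to see whether it is dry (the pointer stays above the limit mark) or still wet. Lift it off and hang a dry one on a free hook of the wooden rail, but put a wet one, whose heater must be faulty, in the steel repair tray; leave the scale empty at the end and do not knock the jar, the reel or the mug about.

Things in the scene. Friction and masses are not known exactly. Their poses are not given: they have to be found in the camera images.
- cart_1a_mid (a point): White desiccant cartridge, 146 mm tall, feet to handle top. Body 40 (x) x 60 (y) mm, 66 mm tall with two feet; on it an upright flat handle, 10 mm thick in x. The point is half-way up the axis: 73 mm above the feet; z up through the handle. Starts in the dock's left bay; None if absent.
- cart_1b_mid (a point): Same model. Eye: a window in the handle seen through along x, 34 mm wide, 66 to 100 mm above the feet; its upper edge is an arch, its peak in the middle (27 mm above this point), falling 15 deg to both sides, so it centres on a hook. Starts in the dock's left bay; None if absent.
- cart_2a_mid (a point): Same model. Grip: solid plate above the eye, 10 mm (x) x 40 mm (y), from 106 to 146 mm above the feet (33 to 73 mm above this point). Starts in the dock's middle bay; None if absent.
- cart_2b_mid (a point): Same model. The six look alike; only weight differs: about 0.30 kg dry, about 0.45 kg wet. Any may be either. A half turn about z makes no difference. Starts in the dock's middle bay; None if absent.
- cart_3a_mid (a point): Same model, same point and axes. Starts in the dock's right bay; None if absent.
- cart_3b_mid (a point): Same model, same point and axes. Starts in the dock's right bay; None if absent.
- dock: Charging dock, fixed: grey bar 88 (x) x 240 (y) mm, deck 14 mm above the sill; bays at y = +80 (left, seen from the robot), 0, -80 mm. Cartridges stand on the deck, x along dock x, tongue in a 16 mm collar with two sprung detent noses: pull straight up with about 7 N beside the weight; free after 10 mm, clear after 20 mm. Origin: centre of underside
- scale_seat (a point): Hook scale: lowest point of the hook's saddle, top of rod, where a hung eye rests; 230 mm above the sill when empty, moves down with load. rod along x, 8 mm thick; saddle flat for 16 mm, then it climbs to a free tip at -x (ends 26 mm out, its top 10 mm above the saddle); behind (+x) it climbs 6 mm. Column front 71 mm behind, column top 20 mm above the empty saddle. Bring a cartridge from -x, rod through the eye, then lower
- scale_hook (a joint): How far the scale's hook is pulled down (m): 0 empty, 0.07 at the bottom stop. Spring 100 N/m: 9.8 mm per 100 g, so about 0.030 for a dry cartridge and 0.044 for a wet one; the limit mark (two dark pegs beside the pointer's track) is at 0.036. It swings for about a second after loading
- rail: Hanging rail, fixed: wooden slat 240 mm long (y) on two steel posts, three hooks 80 mm apart pointing to -x. Slat front 70 mm behind (+x) the saddles, slat top 145 mm above the sill. Origin: on the sill below the middle saddle. Mind the 450 mm tall computer tower: its corner nearest the robot is at x 0.54, y -0.30, behind the right-hand fixture
- rail_hook1 (a point): Rail's left hook: saddle point on top of the rod, 135 mm above the sill, fixed; rod along x, 8 mm thick; saddle flat for 16 mm, then it climbs to a free tip at -x (ends 26 mm out, its top 10 mm above the saddle); behind (+x) it climbs 6 mm
- rail_hook2 (a point): Rail's middle hook: saddle point on top of the rod, 135 mm above the sill, fixed; rod along x, 8 mm thick; saddle flat for 16 mm, then it climbs to a free tip at -x (ends 26 mm out, its top 10 mm above the saddle); behind (+x) it climbs 6 mm
- rail_hook3 (a point): Rail's right hook: saddle point on top of the rod, 135 mm above the sill, fixed; rod along x, 8 mm thick; saddle flat for 16 mm, then it climbs to a free tip at -x (ends 26 mm out, its top 10 mm above the saddle); behind (+x) it climbs 6 mm
- tray: Repair tray: open dark steel box, loose, 92 (x) x 172 (y) mm, 36 mm high, walls and floor 4 mm; room for three cartridges standing in a row along y, 56 mm apart, turned so that their x is along its y. Origin: centre of underside
- jar: Bystander: small glass jar of screws, 44 mm wide, 67 mm tall; origin under its centre
- reel: Bystander: reel of solder lying flat, 54 mm wide, 36 mm tall; origin under its centre
- mug: Bystander: white tea mug, 92 mm wide, 95 mm tall, handle at its side; origin under its centre

How it is judged:
By the outcome, as a careful person would: the job done as asked, in the order asked, and still so for the second after the job is handed in, with the robot touching nothing.
Of cart_1a, cart_1b only 1 to 1 are there at a start; the rules pass over those that are not, and their reading is None.
Of cart_2a, cart_2b, tin only 1 to 1 are there at a start; the rules pass over those that are not, and their reading is None.
Of cart_3a, cart_3b only 1 to 1 are there at a start; the rules pass over those that are not, and their reading is None.
At some moment in a run one of tray may be knocked a few centimetres aside while the robot is not near it.
It also fails if it takes over 210 s, if anything falls off the work surface, if the arm or the gripper's body presses on something with over 40 N, if the wrist force passes 120 N, or if a joint passes its speed limit or range.

## Working session

There is one attempt and no reset: what is moved stays moved. The work goes in short steps, Python scripts to look and compute and a shell command to move; the robot and the scene stay as the last step left them, time stands still between calls to the robot, and variables do not carry over. Pictures are saved under pics/ and viewed, at most 14 in all, crops included, and the job is handed in when it is done.

```bash
ls; mkdir -p pics; cat > h.py <<'E'
import numpy as np, cv2
from bench import get_state, get_image, get_calibration
def snap(n,f):
    im=get_image(n); cv2.imwrite(f'pics/{f}.png',cv2.cvtColor(im,cv2.COLOR_RGB2BGR)); return im
def K(n):
    c=get_calibration(n); f=240/np.tan(np.radians(c['fovy'])/2); return c,f,np.array(c['R']),np.array(c['t'])
def ray(n,u,v):
    c,f,R,t=K(n); d=np.array([(u-c['cx'])/f,(v-c['cy'])/f]); s=d.copy()
    for _ in range(30): s=d/(1+c['k1']*(s@s))
    return -R.T@t, R.T@np.array([s[0],s[1],1])
def onz(n,u,v,z):
    o,d=ray(n,u,v); return o+d*(z-o[2])/d[2]
def onplane(n,u,v,ax,val):
    o,d=ray(n,u,v); return o+d*(val-o[ax])/d[ax]
def proj(n,X):
    c,f,R,t=K(n); p=R@np.array(X)+t; s=p[:2]/p[2]; s=s*(1+c['k1']*(s@s)); return s*f+[c['cx'],c['cy']]
def tri(a,b):
    (o,d),(p,e)=ray(*a),ray(*b); A=np.stack([d,-e],1); k=np.linalg.lstsq(A,p-o,rcond=None)[0]
    return (o+d*k[0]+p+e*k[1])/2, np.linalg.norm(o+d*k[0]-p-e*k[1])
E
python3 - <<'E'
from h import *
for n in('side','top'):
    snap(n,n+'0'); c,f,R,t=K(n); print(n,f,-R.T@t,R[2],c['k1'])
s=get_state(); print(s['time'],s['position'],s['tool_rot'],s['ft_force'])
E
```

```text
pics
side 483.0999017262328 [-0.15606661 -0.92659597  0.91390376] [ 0.50812334  0.65333154 -0.5612206 ] -0.005280800302098109
top 529.8728333204201 [ 0.24846688 -0.02964983  1.60138705] [ 2.05579988e-01 -5.06765145e-05 -9.78640315e-01] -0.15162035597303763
0.1 [0.19558444 0.61929508 0.22152286] [-4.78460965e-01 -3.10476609e+00  2.94927038e-03] [ 0.12954664 -0.29502134 -0.21531659]
```

View pics/top0.png

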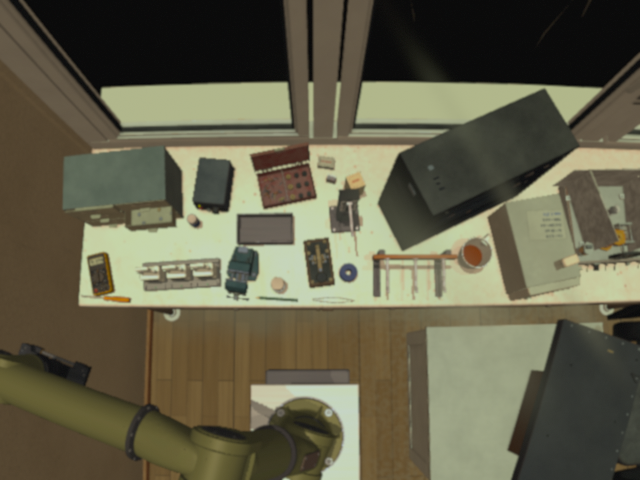

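View pics/side0.png

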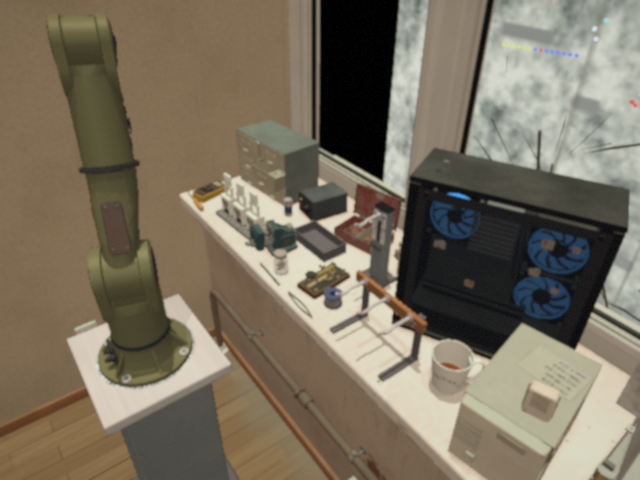

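The top view shows the dock with cartridges at about (180,273), the tray at (265,228), the scale at (345,210), the rail at (415,262), the jar at (279,285), the reel at (348,271) and the mug at (473,253). I'll enlarge both views.

```bash
python3 - <<'E'
import cv2,numpy as np
t=cv2.imread('pics/top0.png'); s=cv2.imread('pics/side0.png')
a=cv2.resize(t[245:305,130:260],None,fx=6,fy=6,interpolation=3)[:300]
a=cv2.resize(t[250:300,130:263],None,fx=6,fy=6,interpolation=3)
b=cv2.resize(t[170:305,320:453],None,fx=6,fy=6,interpolation=3)[:,:]
cv2.imwrite('pics/tA.png',np.vstack([a,cv2.resize(t[165:215,320:453],None,fx=6,fy=6,interpolation=3)])[:600])
cv2.imwrite('pics/sB.png',np.hstack([cv2.resize(s[165:265,205:271],None,fx=6,fy=6,interpolation=3),cv2.resize(s[195:295,350:416],None,fx=6,fy=6,interpolation=3)]))
cv2.imwrite('pics/C.png',np.hstack([cv2.resize(t[235:305,360:450],None,fx=4.4,fy=4.4,interpolation=3)[:300],cv2.resize(s[265:365,330:430],(400,308),interpolation=3)[:300]]))
E
```

```text
(no output)
```

View pics/tA.png

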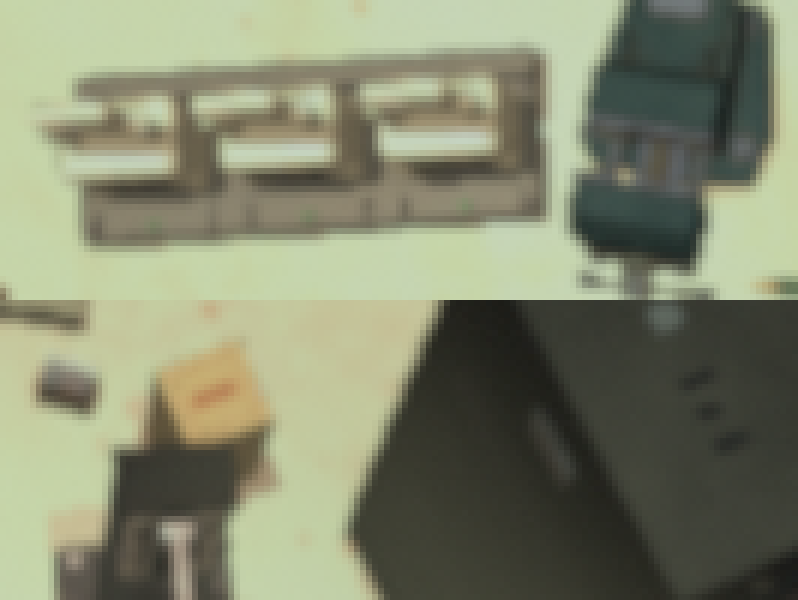

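View pics/sB.png

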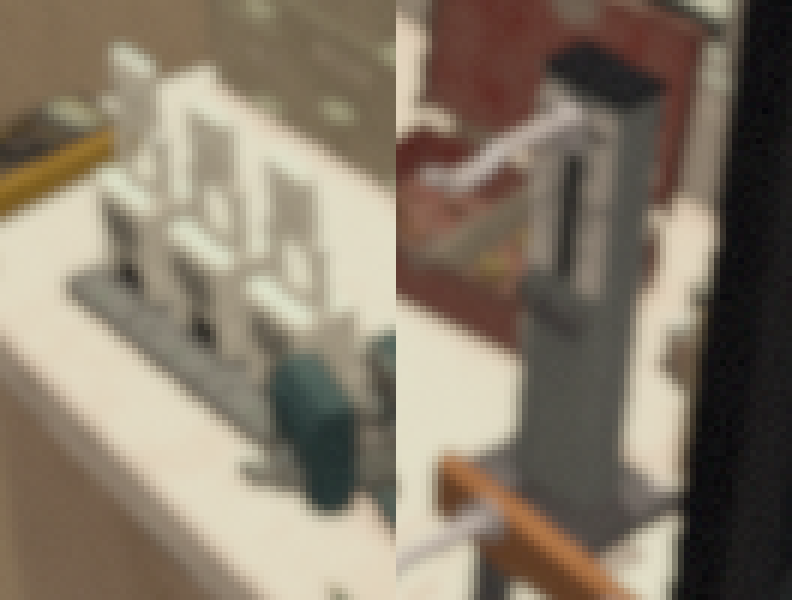

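View pics/C.png

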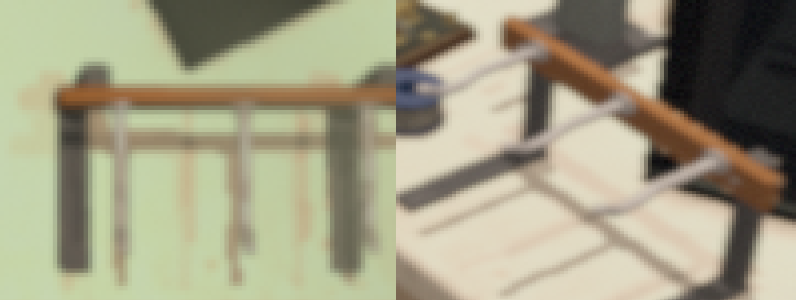

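```bash
python3 - <<'E'
from h import *
P=lambda *a: print(*[np.round(x,4) if not isinstance(x,str) else x for x in a])
# dock corners
c=[onz('top',u,v,.014) for u,v in[(144.5,290.5),(220.8,285.5),(220,258.3),(142.8,263.3)]]
P('dock',*c); P('mean',np.mean(c,0),np.linalg.norm(c[0]-c[1]),np.linalg.norm(c[1]-c[2]),np.degrees(np.arctan2(*(c[0]-c[1])[[0,1]])))
# handle tops in side (centre of the top edge)
for u,v in[(130,45),(210,112),(292,165)]: P('handle',onz('side',205+u/6,165+v/6,.160))
# scale column top
T=[onz('top',u,v,.25) for u,v in[(339.2,190),(360,190.8),(358.3,200),(338.3,200)]]; P('col top',*T)
S=[onz('side',350+(u-396)/6,195+v/6,.25) for u,v in[(545,75),(585,45),(665,72),(628,110)]]; P('col side',*S)
P('tip',onz('side',354.8,225,.236)); 
# rail slat orange
for n in('top','side'):
    im=cv2.cvtColor(cv2.imread(f'pics/{n}0.png'),cv2.COLOR_BGR2HSV)
    m=cv2.inRange(im,(5,120,80),(18,255,255))
    k,l,st,ce=cv2.connectedComponentsWithStats(m)
    for i in range(1,k):
        if st[i][4]>60: print(n,st[i],ce[i])
    if n=='top':
        i=max(range(1,k),key=lambda i:st[i][4] if 355<st[i][0]+st[i][2]/2<480 else 0)
        ys,xs=np.where(l==i); 
        for X in(376,400,430,455): print(X,ys[xs==X])
# rail tips side: C right offset (330,265) scale4,3.08
im=cv2.imread('pics/top0.png').astype(int)
g=im.sum(2)
for v in range(196,232,3): print(v,g[v,332:358])
E
```

```text
dock [0.4266 0.4872 0.014 ] [0.4424 0.2514 0.014 ] [0.5259 0.2562 0.014 ] [0.5108 0.4972 0.014 ]
mean [0.4764 0.373  0.014 ] 0.2364 0.0837 -3.821
handle [0.4789 0.4628 0.16  ]
handle [0.4768 0.3649 0.16  ]
handle [0.4834 0.287  0.16  ]
col top [ 0.6677 -0.0988  0.25  ] [ 0.6653 -0.1542  0.25  ] [ 0.6398 -0.1491  0.25  ] [ 0.64  -0.096  0.25 ]
col side [ 0.6299 -0.1182  0.25  ] [ 0.6627 -0.1088  0.25  ] [ 0.6758 -0.1478  0.25  ] [ 0.6396 -0.1621  0.25  ]
tip [ 0.5447 -0.1372  0.236 ]
top [464 245  18  21 292] [472.41438356 254.53082192]
top [373 254  84   6 240] [409.91666667 256.3375    ]
top [104 296  26   6 101] [116.99009901 298.69306931]
top [143 309   8  96 412] [146.91990291 356.21116505]
top [150 330  11  74 129] [152.65116279 362.10077519]
top [ 155  334   82   92 2925] [197.10461538 375.95863248]
top [345 335  18  14  67] [353.58208955 341.37313433]
top [327 337  32  32 370] [339.70540541 354.67837838]
top [245 338  39  48 715] [264.26293706 358.77202797]
top [142 460   5  20  87] [144.25287356 469.67816092]
top [149 464  13  16 101] [153.08910891 471.32673267]
376 []
400 []
[... 1156 characters left out ...]

 487 415 282 208 213 246 275 322]
214 [259 250 240 223 186 170 168 171 169 167 162 159 156 159 162 175 243 378
 467 431 297 202 198 212 229 262]
217 [257 255 247 225 194 170 168 168 167 164 170 171 174 175 173 172 211 323
 436 436 325 220 202 202 207 218]
220 [259 261 262 249 222 193 176 162 157 169 170 173 174 173 174 174 192 288
 405 435 358 251 205 205 205 210]
223 [259 262 264 262 263 256 239 227 217 225 222 203 192 184 185 188 203 285
 404 456 406 285 211 202 205 209]
226 [263 269 272 267 268 262 252 244 250 265 271 262 255 254 253 253 256 306
 410 481 433 304 219 252 329 356]
229 [340 434 457 383 301 272 269 257 252 259 269 275 276 278 276 274 270 281
 344 424 410 305 229 291 378 389]
```

```bash
python3 - <<'E'
from h import *
P=lambda *a: print(*[np.round(x,4) if not isinstance(x,str) else x for x in a])
t=cv2.imread('pics/top0.png').astype(int); g=t.sum(2)
print('scale tip column'); print([ (v,list(g[v,345:358])) for v in range(224,246,2)])
for v in(262,270,278,286): print(v,list(g[v,368:450]))
print('tips'); 
for u in(388,415,443): print(u,[list(g[v,u-4:u+5]) for v in range(284,302,2)])
for u in (380,400,425,450): print(u,[tuple(t[v,u]) for v in range(250,264)])
print('ends',[tuple(t[256,u]) for u in range(370,378)],[tuple(t[258,u]) for u in range(450,464)])
for v in(205,215,225): P('rod',onz('top',np.average(np.arange(346,354),weights=np.clip(g[v,346:354]-200,0,None)**2),v,.23))
P(onz('top',350.5,228,.236))
# tray
m=(g<330).astype(np.uint8); m[:,:]=m
k,l,st,ce=cv2.connectedComponentsWithStats(m)
i=l[228,265]; print(st[i],ce[i]); cn=cv2.findContours((l==i).astype(np.uint8),0,1)[0][0]
b=cv2.boxPoints(cv2.minAreaRect(cn)); P(b); c=[onz('top',*p,.036) for p in b]; P('tray',*c,np.mean(c,0))
for n,u,v,z in(('jar',279,285,.06),('reel',348,271,.036),('mug',473,253,.095)): P(n,onz('top',u,v,z))
E
```

```text
scale tip column
[(224, [np.int64(194), np.int64(191), np.int64(195), np.int64(205), np.int64(287), np.int64(412), np.int64(471), np.int64(418), np.int64(294), np.int64(213), np.int64(204), np.int64(215), np.int64(224)]), (226, [np.int64(254), np.int64(253), np.int64(253), np.int64(256), np.int64(306), np.int64(410), np.int64(481), np.int64(433), np.int64(304), np.int64(219), np.int64(252), np.int64(329), np.int64(356)]), (228, [np.int64(286), np.int64(286), np.int64(285), np.int64(284), np.int64(300), np.int64(373), np.int64(452), np.int64(426), np.int64(306), np.int64(237), np.int64(330), np.int64(445), np.int64(456)]), (230, [np.int64(265), np.int64(263), np.int64(259), np.int64(261), np.int64(269), np.int64(322), np.int64(396), np.int64(397), np.int64(315), np.int64(257), np.int64(292), np.int64(346), np.int64(365)]), (232, [np.int64(470), np.int64(476), np.int64(477), np.int64(480), np.int64(482), np.int64(458), np.int64(424), np.int64(409), np.int64(395), np.int64(401), np.int64(455), np.int64(526), np.int64(554)]), (234, [np.int64(579), np.int64(582), np.int64(584), np.int64(5
[... 13172 characters left out ...]
nt64(81), np.int64(103), np.int64(113)), (np.int64(77), np.int64(98), np.int64(104)), (np.int64(77), np.int64(98), np.int64(103)), (np.int64(79), np.int64(99), np.int64(106)), (np.int64(90), np.int64(112), np.int64(119)), (np.int64(101), np.int64(126), np.int64(137))]
rod [ 0.6317 -0.1261  0.23  ]
rod [ 0.604  -0.1284  0.23  ]
rod [ 0.5765 -0.1298  0.23  ]
[ 0.5669 -0.1278  0.236 ]
[ 237  214   57   32 1714] [264.63535589 228.96907818]
[[237. 214.]
 [293. 214.]
 [293. 245.]
 [237. 245.]]
tray [0.6594 0.2041 0.036 ] [0.6583 0.0325 0.036 ] [0.5618 0.0322 0.036 ] [0.5627 0.2016 0.036 ] [0.6106 0.1176 0.036 ]
jar [0.4379 0.0719 0.06  ]
reel [ 0.4818 -0.1322  0.036 ]
mug [ 0.5232 -0.4969  0.095 ]
```

```bash
python3 - <<'E'
from h import *
P=lambda *a: print(*[np.round(x,4) if not isinstance(x,str) else x for x in a])
P('scale tip',onz('top',351.8,235,.236))
for u in(387.5,415,444.3): P('tip top',onz('top',u,292,.141))
for u in(388,415.5,446): P('base top',onz('top',u,260,.139))
for u in(378,400,425,450): P('slat front',onz('top',u,258,.145))
for u,v in((505,150),(590,212)): P('tip side',onz('side',330+(u-396)/4,265+v/3.08,.141))
for u,v in((540,50),(630,100),(725,160)): P('base side',onz('side',330+(u-396)/4,265+v/3.08,.139))
# tower edge top
P('tower', proj('top',[.54,-.30,.45]))
E
```

```text
scale tip [ 0.5479 -0.1309  0.236 ]
tip top [ 0.4066 -0.234   0.141 ]
tip top [ 0.4058 -0.3109  0.141 ]
tip top [ 0.4048 -0.3937  0.141 ]
base top [ 0.4969 -0.2385  0.139 ]
base top [ 0.4963 -0.3164  0.139 ]
base top [ 0.4956 -0.4037  0.139 ]
slat front [ 0.5017 -0.2097  0.145 ]
slat front [ 0.5013 -0.2716  0.145 ]
slat front [ 0.5008 -0.3424  0.145 ]
slat front [ 0.5002 -0.4139  0.145 ]
tip side [ 0.4052 -0.3205  0.141 ]
tip side [ 0.4019 -0.3971  0.141 ]
base side [ 0.5004 -0.2417  0.139 ]
base side [ 0.5042 -0.3202  0.139 ]
base side [ 0.5022 -0.4021  0.139 ]
tower [433.11   217.7367]
```

```bash
python3 -m crank '[[0.7,1,-0.6,0.1,-0.14],[0.7,1,-0.6,0.1,-0.14],[0.7,1,-0.6,0.1,-0.14],[0.7,1,-0.6,0.1,-0.14],[0.7,1,-0.6,0.1,-0.14]]' 30
python3 -m crank '[[0.7,0.378,-0.232,0,-0.051],[0.7,0.378,-0.232,0,-0.051],[0.7,0.378,-0.232,0,-0.051],[0.7,0.378,-0.232,0,-0.051]]'
python3 - <<'E'
from h import *
s=get_state(); R=cv2.Rodrigues(np.array(s['tool_rot']))[0]; print(s['position'],np.degrees(np.arctan2(R[1,1],R[0,1])),R[:,2],s['joint_positions'])
a=snap('side','s1');t=snap('top','t1')
a=cv2.resize(a[140:265,180:313],None,fx=3,fy=3,interpolation=3);t=cv2.resize(t[215:305,120:253],None,fx=3,fy=3,interpolation=3)
o=np.zeros((400,800,3),np.uint8);o[:375,:399]=a;o[:270,400:799]=t
cv2.imwrite('pics/v1.png',o[...,::-1]); print(proj('side',s['position']),proj('top',s['position']))
E
```

```text
time: 0.72
position: [0.4013, 0.4955, 0.2426]
tool_rot: [1.771, 2.591, -0.0]
ft_force: [-0.7, 0.3, 0.8]
grip_width: 0.702
grip_force: 0.0
time: 1.23
position: [0.4698, 0.4546, 0.2421]
tool_rot: [-2.144, -2.295, 0.001]
ft_force: [-0.5, -0.7, 0.3]
grip_width: 0.7
grip_force: 0.0
[0.46982875 0.45456149 0.24211229] 3.901273409261367 [-1.51631168e-03  2.69996360e-04 -9.99998814e-01] [-0.99339721  0.32212679  0.23844412  1.42058297 -0.07710242  1.40878494
 -0.6861723 ]
[222.86127369 151.76880936] [130.67875886 264.52632679]
```

View pics/v1.png

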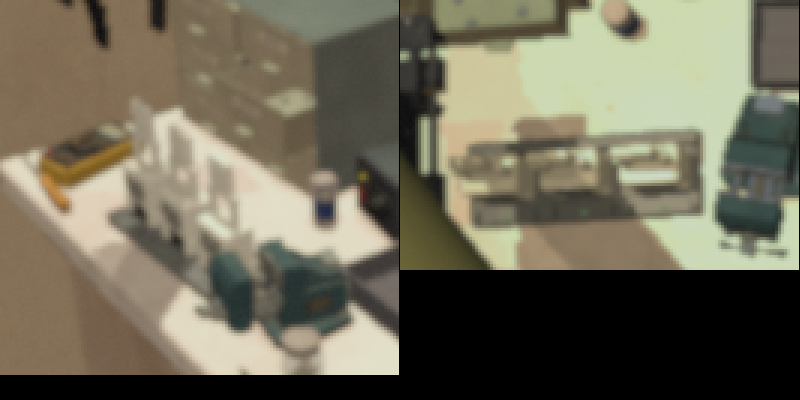

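Fingertips at about (213,155) and (233,148) agree with the projection; handle tops at about (226.7,173.3), (240,181.7) and (254,192.3).

```bash
python3 - <<'E'
from h import *
for p in [(226.7,173.3),(240,181.7),(254,192.3)]: print(onz('side',*p,.16).round(4))
for p in [(.471,.453,.16),(.476,.373,.16),(.482,.293,.16)]: print(proj('side',p).round(1),proj('top',p).round(1))
# white handle mask corners in side
im=cv2.imread('pics/side0.png'); g=cv2.cvtColor(im,6)
for v in range(172,190,2): print(v,g[v,218:262:1].tolist()) if v in(176,184) else 0
E
python3 -m crank '[[0.7,0,0,-0.3,0],[0.7,0,0,-0.45,0]]'
```

```text
[0.4762 0.4573 0.16  ]
[0.4835 0.3771 0.16  ]
[0.4849 0.2875 0.16  ]
[225.9 174.2] [141.  268.8]
[238.6 182.8] [169.  267.1]
[252.3 191.9] [197.3 264.9]
176 [112, 112, 114, 114, 121, 136, 154, 167, 178, 192, 198, 191, 167, 135, 119, 122, 130, 139, 150, 164, 177, 176, 159, 130, 112, 108, 106, 108, 107, 108, 110, 109, 110, 111, 110, 109, 107, 105, 105, 102, 104, 105, 107, 111]
184 [150, 145, 137, 128, 125, 135, 146, 148, 148, 146, 147, 150, 159, 181, 203, 214, 214, 204, 186, 176, 185, 199, 210, 216, 216, 215, 214, 213, 209, 201, 191, 177, 159, 139, 120, 112, 109, 108, 111, 111, 116, 126, 139, 143]
time: 1.58
position: [0.4686, 0.4538, 0.1497]
tool_rot: [-2.144, -2.296, 0.005]
ft_force: [-0.6, -0.3, 0.4]
grip_width: 0.7
grip_force: 0.0
```

```bash
python3 -m crank '[[0.7,0.02,-0.005,-0.15,0],[0.7,0.02,-0.005,-0.15,0],[0.25,0.02,-0.005,-0.15,0],[0.25,0.02,-0.005,-0.15,0],[0.25,0.02,-0.005,-0.15,0]]' 15
python3 -m crank '[[0,0,0,0,0],[0,0,0,0,0],[0,0,0,0,0],[0,0,0,0,0]]' 30
```

```text
time: 2.2
position: [0.4757, 0.4531, 0.124]
tool_rot: [-2.148, -2.293, -0.003]
ft_force: [0.5, -0.2, 0.4]
grip_width: 0.444
grip_force: 0.0
time: 2.7
position: [0.4753, 0.4524, 0.1225]
tool_rot: [2.148, 2.292, -0.0]
ft_force: [-1.0, 0.1, -0.6]
grip_width: 0.115
grip_force: 30.1
```

```bash
python3 -m crank '[[0,0,0,0.03,0],[0,0,0,0.06,0],[0,0,0,0.1,0],[0,0,0,0.2,0],[0,0,0,0.4,0]]' 45
python3 -m crank '[[0,0,0,0.3,0],[0,0,0,0.6,0],[0,0,0,0.75,0],[0,0,0,0.75,0]]'
```

```text
time: 3.32
position: [0.4748, 0.4517, 0.2033]
tool_rot: [2.148, 2.292, -0.004]
ft_force: [0.8, 0.3, -2.8]
grip_width: 0.111
grip_force: 45.1
time: 3.82
position: [0.4765, 0.453, 0.3577]
tool_rot: [2.148, 2.292, 0.013]
ft_force: [0.3, -0.5, -3.9]
grip_width: 0.114
grip_force: 45.1
```

```bash
python3 -m crank '[[0,0.02,-0.25,0,0],[0,0.02,-0.5,0,0],[0,0.02,-0.75,0,0],[0,0.02,-1,0,0]]'
python3 -m crank '[[0,0.02,-0.25,0,0],[0,0.02,-0.5,0,0],[0,0.02,-0.75,0,0],[0,0.02,-1,0,0]]'
python3 -m crank '[[0,0.035,-0.3,0,0],[0,0.035,-0.6,-0.1,0],[0,0.035,-0.85,-0.3,0],[0,0.035,-0.943,-0.45,0],[0,0.035,-0.943,-0.49,0]]'
python3 - <<'E'
from h import *
s=get_state(); print(s['position'])
a=snap('side','s2');t=snap('top','t2')
a=cv2.resize(a[160:310,300:433],None,fx=3,fy=3,interpolation=3);t=cv2.resize(t[170:290,285:418],None,fx=3,fy=3,interpolation=3)
o=np.zeros((450,800,3),np.uint8);o[:450,:399]=a;o[:360,400:799]=t
cv2.imwrite('pics/v2.png',o[...,::-1])
E
```

```text
time: 4.32
position: [0.4785, 0.2502, 0.3509]
tool_rot: [-2.148, -2.292, 0.004]
ft_force: [0.5, -0.5, -2.7]
grip_width: 0.113
grip_force: 45.1
time: 4.82
position: [0.4823, 0.0505, 0.3511]
tool_rot: [-2.147, -2.292, 0.003]
ft_force: [0.6, 0.4, -2.6]
grip_width: 0.11
grip_force: 45.1
time: 5.45
position: [0.4876, -0.1377, 0.2516]
tool_rot: [-2.15, -2.285, 0.006]
ft_force: [-0.0, 0.7, -3.4]
grip_width: 0.112
grip_force: 45.1
[ 0.48758751 -0.13766619  0.25157795]
```

View pics/v2.png

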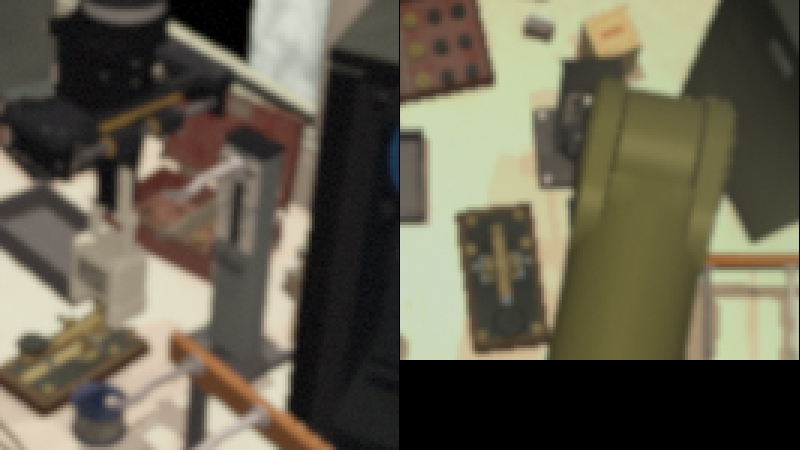

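```bash
python3 -m crank '[[0,0,0.01,0.035,0],[0,0,0.01,0.04,0]]'
python3 -m crank '[[0,0.1,0.006,0,0],[0,0.2,0.012,0,0],[0,0.3,0.02,0,0],[0,0.41,0.027,0,0],[0,0.41,0.027,0,0]]'
python3 - <<'E'
from h import *
s=get_state(); print(s['position'],s['ft_force'])
a=snap('side','s3')
cv2.imwrite('pics/v3.png',cv2.resize(a[170:270,310:430],None,fx=5,fy=5,interpolation=3)[...,::-1])
E
```

```text
time: 5.8
position: [0.4917, -0.1329, 0.2645]
tool_rot: [2.144, 2.293, 0.004]
ft_force: [1.2, 0.0, -2.5]
grip_width: 0.112
grip_force: 45.2
time: 6.42
position: [0.5739, -0.1272, 0.2628]
tool_rot: [2.144, 2.294, -0.001]
ft_force: [-0.3, 0.0, -2.8]
grip_width: 0.111
grip_force: 45.1
[ 0.57392498 -0.12721938  0.26279718] [-0.27094312  0.00724448 -2.84555578]
```

View pics/v3.png

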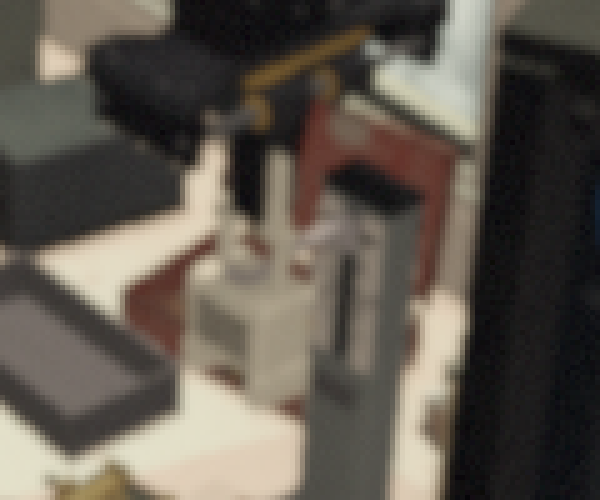

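```bash
python3 -m crank '[[0,-0.02,-0.01,-0.06,0],[0,-0.02,-0.01,-0.11,0],[0,-0.02,-0.01,-0.17,0],[0,-0.02,-0.01,-0.22,0],[0,-0.02,-0.01,-0.26,0]]'
python3 -m crank '[[0,0,0,0,0],[0,0,0,0,0],[0,0,0,0,0]]'
```

```text
time: 7.1
position: [0.5685, -0.1308, 0.2102]
tool_rot: [2.148, 2.292, 0.001]
ft_force: [0.7, 0.2, 0.5]
grip_width: 0.111
grip_force: 45.0
time: 7.48
position: [0.5686, -0.1308, 0.2111]
tool_rot: [2.148, 2.292, 0.001]
ft_force: [0.6, 0.0, -1.1]
grip_width: 0.113
grip_force: 45.1
```

```bash
python3 -m crank '[[0.2,0,0,0,0],[0.4,0,0,0,0],[0.6,0,0,0,0],[0.6,0,0,0,0]]'
python3 -m crank '[[0.6,0,0,0.15,0],[0.6,0,0,0.3,0],[0.6,0,0,0.4,0],[0.6,0,0,0.4,0],[0.6,0,0,0.4,0]]'
python3 -m crank '[[0.6,0,0,0,0],[0.6,0,0,0,0],[0.6,0,0,0,0],[0.6,0,0,0,0],[0.6,0,0,0,0]]'
python3 -m crank '[[0.6,0,0,0,0],[0.6,0,0,0,0],[0.6,0,0,0,0],[0.6,0,0,0,0],[0.6,0,0,0,0]]'
python3 - <<'E'
from h import *
s=get_state(); print(s['position'],s['ft_force'])
a=snap('side','s4')
cv2.imwrite('pics/v4.png',cv2.resize(a[170:270,310:430],None,fx=5,fy=5,interpolation=3)[...,::-1])
E
```

```text
time: 7.98
position: [0.5683, -0.1307, 0.2106]
tool_rot: [-2.148, -2.292, -0.0]
ft_force: [-0.3, -0.3, -0.4]
grip_width: 0.456
grip_force: 0.0
time: 8.6
position: [0.5679, -0.1306, 0.2896]
tool_rot: [-2.147, -2.292, 0.001]
ft_force: [0.2, 1.0, -0.5]
grip_width: 0.6
grip_force: 0.0
time: 9.22
position: [0.5683, -0.1307, 0.2906]
tool_rot: [2.148, 2.292, 0.0]
ft_force: [-0.1, 0.6, -0.1]
grip_width: 0.6
grip_force: 0.0
time: 9.85
position: [0.5683, -0.1308, 0.2906]
tool_rot: [2.148, 2.292, -0.0]
ft_force: [0.5, 0.1, -1.2]
grip_width: 0.6
grip_force: 0.0
[ 0.56829642 -0.13079549  0.29059074] [ 0.52057452  0.12149087 -1.1747446 ]
```

View pics/v4.png

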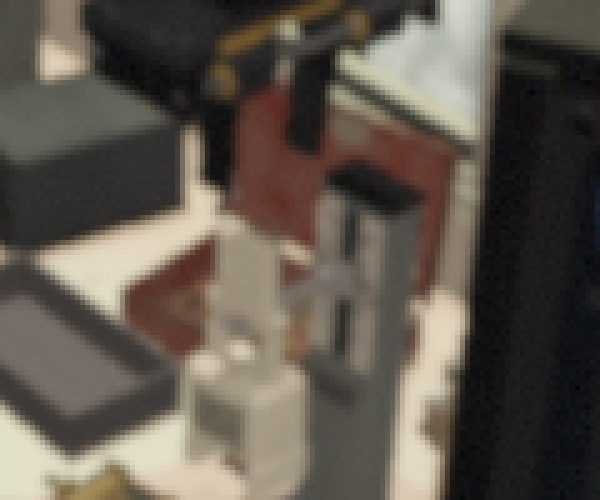

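```bash
cat >> h.py <<'E'
def hangz(im,x=.568,y=-.131):
    # height of the top edge of the hung handle: rising edge in the blue channel along the column of the handle axis
    out=[]
    for dy in(-.008,0,.008):
        zs=np.arange(.215,.285,.0005); v=[]
        for z in zs:
            u,w=proj('side',[x,y+dy,z]); v.append(cv2.getRectSubPix(im[...,2].astype(np.float32),(1,1),(float(u),float(w)))[0,0])
        v=np.convolve(v,np.ones(5)/5,'same'); d=np.diff(v); d[:4]=0; d[-4:]=0; i=np.argmin(d); out.append((zs[i].round(4),d[i].round(2)))
    return out
E
python3 - <<'E'
from h import *
im=cv2.imread('pics/s4.png')[...,::-1]; print(hangz(im))
o,d=ray('side',359.4,215.6); 
k=((np.array([.568,-.131])-o[:2])@d[:2])/(d[:2]@d[:2]); print(o+k*d)
for z in(.2465,.2325): print(proj('side',(.568,-.131,z)))
E
```

```text
[(np.float64(0.254), np.float64(-3.45)), (np.float64(0.253), np.float64(-3.02)), (np.float64(0.255), np.float64(-4.55))]
[ 0.56599406 -0.12918361  0.25291674]
[360.30428931 217.75263813]
[360.01363451 222.27200132]
```

```bash
python3 -m crank '[[0.6,0,0,-0.2,0],[0.6,0,0,-0.35,0],[0.6,0,0,-0.4,0],[0.3,0,0,-0.4,0],[0,0,0,-0.4,0]]' 15
python3 -m crank '[[0,0,0,0,0],[0,0,0,0,0],[0,0,0,0,0]]' 40
python3 -m crank '[[0,0,0,0.08,0],[0,0,0,0.16,0],[0,0,0,0.24,0],[0,0,0,0.27,0],[0,0,0,0.27,0]]'
```

```text
time: 10.52
position: [0.5692, -0.131, 0.212]
tool_rot: [2.147, 2.291, 0.002]
ft_force: [0.5, 0.3, 0.9]
grip_width: 0.453
grip_force: 0.0
time: 10.9
position: [0.5686, -0.1308, 0.2109]
tool_rot: [2.148, 2.292, 0.001]
ft_force: [2.0, -0.3, -0.1]
grip_width: 0.118
grip_force: 0.9
time: 11.52
position: [0.5682, -0.1306, 0.2645]
tool_rot: [-2.148, -2.292, 0.0]
ft_force: [0.5, -0.1, -3.4]
grip_width: 0.111
grip_force: 40.0
```

```bash
python3 -m crank '[[0,-0.12,-0.008,0,0],[0,-0.25,-0.017,0,0],[0,-0.36,-0.024,0,0],[0,-0.425,-0.028,0,0],[0,-0.425,-0.028,0,0]]'
python3 -m crank '[[0,-0.1,-0.05,0.2,0],[0,-0.35,-0.2,0.2,-0.005],[0,-0.59,-0.49,0.2,-0.013],[0,-0.59,-0.49,0.2,-0.013],[0,-0.59,-0.49,0.2,-0.013]]'
python3 -m crank '[[0,0,0,-0.3,0],[0,0,0,-0.6,0],[0,0,0,-0.69,0],[0,0,0,-0.69,0]]'
python3 - <<'E'
from h import *
s=get_state(); print(s['position'],s['ft_force'])
a=snap('side','s5')
cv2.imwrite('pics/v5.png',cv2.resize(a[210:330,290:430],None,fx=4,fy=4,interpolation=3)[...,::-1])
E
```

```text
time: 12.15
position: [0.4829, -0.1364, 0.2647]
tool_rot: [-2.148, -2.292, -0.002]
ft_force: [-0.0, 0.8, -3.1]
grip_width: 0.112
grip_force: 40.0
time: 12.78
position: [0.3654, -0.2353, 0.3049]
tool_rot: [2.242, 2.199, 0.002]
ft_force: [0.4, 0.1, -3.1]
grip_width: 0.107
grip_force: 40.0
time: 13.28
position: [0.3652, -0.233, 0.1652]
tool_rot: [-2.236, -2.203, 0.005]
ft_force: [0.5, 0.0, -2.4]
grip_width: 0.115
grip_force: 40.0
[ 0.36520529 -0.23295784  0.16523776] [ 0.54547502  0.02122603 -2.36674709]
```

View pics/v5.png

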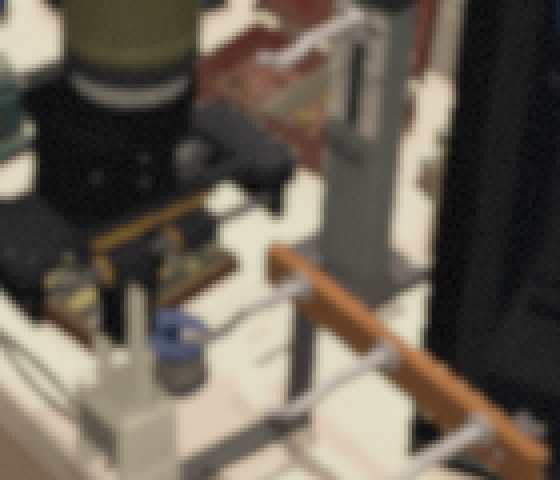

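```bash
python3 -c "
from h import *
print(onz('side',340,293.8,.141))"
python3 -m crank '[[0,0.08,-0.005,0.01,0],[0,0.16,-0.008,0.01,0],[0,0.24,-0.01,0.01,0],[0,0.335,-0.01,0.01,0],[0,0.335,-0.01,0.01,0]]'
python3 -m crank '[[0,0,0,-0.05,0],[0,0,0,-0.09,0],[0,0,0,-0.11,0],[0,0,0,-0.11,0]]'
```

```text
[ 0.41624686 -0.24244658  0.141     ]
time: 13.95
position: [0.4349, -0.2359, 0.17]
tool_rot: [2.235, 2.203, -0.0]
ft_force: [-0.1, -0.4, -2.3]
grip_width: 0.111
grip_force: 40.0
time: 14.45
position: [0.4318, -0.2363, 0.1462]
tool_rot: [-2.24, -2.202, 0.0]
ft_force: [0.2, -0.2, -3.0]
grip_width: 0.11
grip_force: 40.0
```

```bash
python3 -m crank '[[0,0,0,-0.01,0],[0,0,0,-0.02,0],[0,0,0,-0.03,0],[0,0,0,-0.03,0]]'
```

```text
time: 14.95
position: [0.4328, -0.2366, 0.1445]
tool_rot: [-2.239, -2.202, -0.003]
ft_force: [-10.3, 5.2, 26.8]
grip_width: 0.111
grip_force: 40.0
```

```bash
python3 - <<'E'
from h import *
s=get_state(); print(s['position'],s['ft_force'])
a=snap('side','s6')
cv2.imwrite('pics/v6.png',cv2.resize(a[230:330,300:430],None,fx=5,fy=5,interpolation=3)[...,::-1])
E
```

```text
[ 0.43279358 -0.2366398   0.14447957] [-10.31364998   5.15584271  26.84499679]
```

View pics/v6.png

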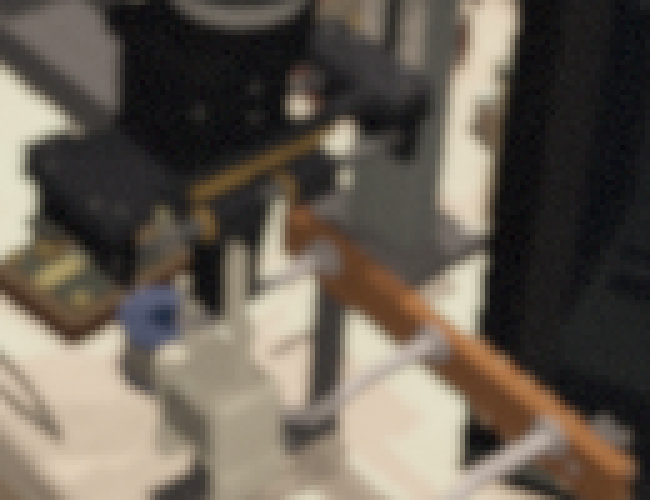

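It's on the hook, with the rod running through the eye at about (270,270), but it's being pushed down. I'll ease off and release.

```bash
python3 -m crank '[[0,0,0,0.02,0],[0,-0.01,0,0.022,0],[0,-0.01,0,0.022,0]]'
python3 -m crank '[[0.2,0,0,0,0],[0.4,0,0,0,0],[0.6,0,0,0,0],[0.6,0,0,0,0]]'
python3 -m crank '[[0.6,0,0,0.2,0],[0.6,0,0,0.45,0],[0.6,0,0,0.7,0],[0.6,0,0,1,0],[0.6,0,0,1,0]]'
```

```text
time: 15.38
position: [0.4303, -0.2364, 0.145]
tool_rot: [2.24, 2.203, 0.0]
ft_force: [-0.4, 1.2, 1.5]
grip_width: 0.114
grip_force: 40.0
time: 15.88
position: [0.4308, -0.2365, 0.1452]
tool_rot: [2.239, 2.202, 0.001]
ft_force: [0.9, -0.4, 1.2]
grip_width: 0.452
grip_force: 0.4
time: 16.5
position: [0.4322, -0.2375, 0.3492]
tool_rot: [2.236, 2.198, 0.007]
ft_force: [0.1, -0.0, -0.7]
grip_width: 0.599
grip_force: 0.0
```

```bash
python3 -m crank '[[0.6,0,0.3,0,0.013],[0.6,0,0.6,0,0.013],[0.6,0.05,0.9,0,0.013],[0.6,0.1,1,0,0.013]]'
python3 -m crank '[[0.6,0,0.3,0,0],[0.6,0.05,0.6,0,0],[0.6,0.1,0.9,0,0],[0.6,0.1,1,0,0]]'
python3 -m crank '[[0.6,0,0.3,0,0],[0.6,0.045,0.6,0,0],[0.6,0.045,0.9,-0.3,0],[0.6,0.045,1,-0.5,0],[0.6,0.045,1,-0.5,0]]'
python3 - <<'E'
from h import *
s=get_state(); R=cv2.Rodrigues(np.array(s['tool_rot']))[0]; print(s['position'],np.degrees(np.arctan2(R[1,1],R[0,1])))
t=snap('top','t7');snap('side','s7')
g=cv2.imread('pics/t7.png').astype(int).sum(2); m=(g<330).astype(np.uint8)
k,l,st,ce=cv2.connectedComponentsWithStats(m[200:270,225:310]); print([ (x.tolist()) for x in st if 800<x[4]<3000])
E
```

```text
time: 17.0
position: [0.4498, -0.0322, 0.3436]
tool_rot: [-2.14, -2.298, 0.002]
ft_force: [-0.4, -0.4, 0.1]
grip_width: 0.598
grip_force: 0.0
time: 17.5
position: [0.4699, 0.1669, 0.343]
tool_rot: [-2.143, -2.296, 0.005]
ft_force: [-0.2, -0.9, -0.0]
grip_width: 0.598
grip_force: 0.0
time: 18.12
position: [0.4766, 0.3633, 0.2388]
tool_rot: [-2.145, -2.295, 0.017]
ft_force: [0.1, -0.2, -0.1]
grip_width: 0.599
grip_force: 0.0
[0.4766148  0.36327624 0.23882921] 3.863827748054149
[[12, 14, 57, 31, 1689]]
```

```bash
python3 -m crank '[[0.6,0,0.045,-0.2,0],[0.6,0,0.045,-0.4,0],[0.6,0,0.045,-0.55,0],[0.6,0,0.045,-0.61,0],[0.6,0,0.045,-0.61,0]]' 15
python3 -m crank '[[0.3,0,0,0,0],[0.1,0,0,0,0],[0,0,0,0,0],[0,0,0,0,0],[0,0,0,0,0]]'
```

```text
time: 18.85
position: [0.4805, 0.3718, 0.1242]
tool_rot: [2.15, 2.29, 0.002]
ft_force: [0.0, 0.1, -0.1]
grip_width: 0.603
grip_force: 0.0
time: 19.48
position: [0.4793, 0.3727, 0.123]
tool_rot: [2.148, 2.292, -0.0]
ft_force: [-0.1, 0.6, -0.9]
grip_width: 0.117
grip_force: 0.1
```

```bash
python3 -m crank '[[0,0,0,0,0],[0,0,0,0,0],[0,0,0,0,0]]' 40
python3 -m crank '[[0,0,0,0.03,0],[0,0,0,0.06,0],[0,0,0,0.1,0],[0,0,0,0.2,0],[0,0,0,0.4,0]]' 45
python3 -m crank '[[0,0,0,0.3,0],[0,0,0,0.6,0],[0,0,0,0.75,0],[0,0,0,0.75,0],[0,0,0,0.75,0]]'
```

```text
time: 19.85
position: [0.4793, 0.3727, 0.123]
tool_rot: [2.148, 2.292, 0.0]
ft_force: [-0.7, 1.1, 0.6]
grip_width: 0.112
grip_force: 40.0
time: 20.48
position: [0.4786, 0.3718, 0.2032]
tool_rot: [2.148, 2.292, -0.004]
ft_force: [-0.1, 1.0, -2.6]
grip_width: 0.105
grip_force: 45.0
time: 21.1
position: [0.4788, 0.3722, 0.3515]
tool_rot: [-2.148, -2.292, 0.003]
ft_force: [-0.1, -0.8, -3.4]
grip_width: 0.108
grip_force: 45.0
```

```bash
python3 -m crank '[[0,0.02,-0.25,0,0],[0,0.02,-0.5,0,0],[0,0.02,-0.75,0,0],[0,0.02,-1,0,0]]'
python3 -m crank '[[0,0.02,-0.25,0,0],[0,0.02,-0.5,0,0],[0,0.02,-0.75,0,0],[0,0.02,-1,0,0]]'
python3 -m crank '[[0,0.01,-0.3,0,0],[0,0.01,-0.54,-0.1,0],[0,0.01,-0.54,-0.3,0],[0,0.01,-0.54,-0.44,0],[0,0.01,-0.54,-0.44,0]]'
python3 -m crank '[[0,0,0,0,0],[0,0,0,0,0]]'
```

```text
time: 21.6
position: [0.4823, 0.1706, 0.3505]
tool_rot: [-2.147, -2.292, 0.006]
ft_force: [0.2, -0.4, -2.9]
grip_width: 0.112
grip_force: 45.0
time: 22.1
position: [0.4861, -0.0289, 0.3508]
tool_rot: [-2.147, -2.291, 0.004]
ft_force: [1.4, -0.4, -3.0]
grip_width: 0.113
grip_force: 45.0
time: 22.72
position: [0.4866, -0.1348, 0.2612]
tool_rot: [-2.144, -2.288, 0.008]
ft_force: [0.8, 0.1, -2.9]
grip_width: 0.11
grip_force: 45.0
time: 22.98
position: [0.49, -0.1354, 0.2662]
tool_rot: [2.147, 2.292, 0.002]
ft_force: [-0.1, -0.1, -2.9]
grip_width: 0.112
grip_force: 45.0
```

```bash
python3 -m crank '[[0,0.1,0.006,0,0],[0,0.2,0.012,0,0],[0,0.3,0.02,0,0],[0,0.395,0.025,0,0],[0,0.395,0.025,0,0]]'
python3 -m crank '[[0,0,0,-0.06,0],[0,0,0,-0.12,0],[0,0,0,-0.18,0],[0,0,0,-0.23,0],[0,0,0,-0.275,0]]'
python3 -m crank '[[0,0,0,0,0],[0,0,0,0,0],[0,0,0,0,0]]'
```

```text
time: 23.6
position: [0.5696, -0.1296, 0.2651]
tool_rot: [2.146, 2.293, -0.0]
ft_force: [1.2, 1.0, -5.2]
grip_width: 0.112
grip_force: 45.0
time: 24.22
position: [0.5685, -0.1305, 0.2098]
tool_rot: [2.148, 2.292, 0.001]
ft_force: [0.3, -0.6, -0.6]
grip_width: 0.113
grip_force: 45.0
time: 24.6
position: [0.5685, -0.1305, 0.2105]
tool_rot: [2.148, 2.292, 0.001]
ft_force: [1.1, -1.2, 0.7]
grip_width: 0.112
grip_force: 45.0
```

Hung, with the force at about zero. Release, rise and wait.

```bash
python3 -m crank '[[0.2,0,0,0,0],[0.4,0,0,0,0],[0.6,0,0,0,0],[0.6,0,0,0,0]]'
python3 -m crank '[[0.6,0,0,0.15,0],[0.6,0,0,0.3,0],[0.6,0,0,0.4,0],[0.6,0,0,0.4,0],[0.6,0,0,0.4,0]]'
python3 -m crank '[[0.6,0,0,0,0],[0.6,0,0,0,0],[0.6,0,0,0,0],[0.6,0,0,0,0],[0.6,0,0,0,0]]'
python3 -m crank '[[0.6,0,0,0,0],[0.6,0,0,0,0],[0.6,0,0,0,0],[0.6,0,0,0,0],[0.6,0,0,0,0]]'
python3 - <<'E'
from h import *
s=get_state(); print(s['position'],s['ft_force'])
a=snap('side','s8'); print(hangz(a)); b=cv2.imread('pics/s4.png')[...,::-1]
print('diff to first hang', np.abs(a[200:270,340:385].astype(int)-b[200:270,340:385]).mean())
E
```

```text
time: 25.1
position: [0.5682, -0.1303, 0.2099]
tool_rot: [-2.148, -2.292, 0.0]
ft_force: [0.3, 0.4, 0.3]
grip_width: 0.456
grip_force: 0.0
time: 25.72
position: [0.5678, -0.1302, 0.2889]
tool_rot: [-2.147, -2.292, 0.001]
ft_force: [0.7, 0.4, 1.1]
grip_width: 0.605
grip_force: 0.0
time: 26.35
position: [0.5683, -0.1304, 0.29]
tool_rot: [2.148, 2.292, 0.0]
ft_force: [-0.3, 0.8, 0.5]
grip_width: 0.598
grip_force: 0.0
time: 26.98
position: [0.5683, -0.1303, 0.29]
tool_rot: [2.148, 2.292, 0.0]
ft_force: [0.4, 0.5, 0.1]
grip_width: 0.6
grip_force: 0.0
[ 0.56830829 -0.13032681  0.28998729] [0.39062211 0.52769193 0.11466608]
[(np.float64(0.254), np.float64(-3.86)), (np.float64(0.253), np.float64(-3.72)), (np.float64(0.255), np.float64(-4.43))]
diff to first hang 3.4384126984126984
```

```bash
python3 -m crank '[[0.6,0,0,-0.2,0],[0.6,0,0,-0.35,0],[0.6,0,0,-0.4,0],[0.3,0,0,-0.4,0],[0,0,0,-0.4,0]]' 15
python3 -m crank '[[0,0,0,0,0],[0,0,0,0,0],[0,0,0,0,0]]' 40
python3 -m crank '[[0,0,0,0.08,0],[0,0,0,0.16,0],[0,0,0,0.24,0],[0,0,0,0.28,0],[0,0,0,0.28,0]]'
python3 -m crank '[[0,-0.12,-0.008,0,0],[0,-0.25,-0.017,0,0],[0,-0.36,-0.024,0,0],[0,-0.425,-0.028,0,0],[0,-0.425,-0.028,0,0]]'
python3 -m crank '[[0,-0.1,0,0.3,0],[0,-0.35,0,0.4,-0.005],[0,-0.59,-0.3,0.4,-0.013],[0,-0.59,-0.6,0.4,-0.013],[0,-0.59,-0.885,0.4,-0.013]]'
python3 -m crank '[[0,0,0,0,0],[0,0,0,0,0]]'
```

```text
time: 27.65
position: [0.5688, -0.1307, 0.2114]
tool_rot: [2.147, 2.291, 0.001]
ft_force: [0.0, -0.4, -0.3]
grip_width: 0.457
grip_force: 0.1
time: 28.02
position: [0.5686, -0.1303, 0.2103]
tool_rot: [2.148, 2.292, 0.001]
ft_force: [0.8, 0.8, -0.7]
grip_width: 0.116
grip_force: 0.7
time: 28.65
position: [0.5686, -0.1303, 0.264]
tool_rot: [2.148, 2.292, -0.002]
ft_force: [5.0, -1.0, -13.2]
grip_width: 0.108
grip_force: 40.0
time: 29.28
position: [0.4831, -0.1361, 0.2664]
tool_rot: [2.148, 2.292, 0.002]
ft_force: [0.1, -0.2, -3.0]
grip_width: 0.113
grip_force: 40.0
time: 29.9
position: [0.3654, -0.3113, 0.3466]
tool_rot: [2.238, 2.202, 0.003]
ft_force: [2.6, -0.7, -3.2]
grip_width: 0.113
grip_force: 40.0
time: 30.15
position: [0.3662, -0.3087, 0.346]
tool_rot: [-2.24, -2.203, 0.0]
ft_force: [-0.2, 1.3, -3.5]
grip_width: 0.113
grip_force: 40.0
```

```bash
python3 -m crank '[[0,0,-0.03,-0.3,0],[0,0,-0.03,-0.6,0],[0,0,-0.03,-0.85,0],[0,0,-0.03,-0.89,0],[0,0,-0.03,-0.89,0]]'
python3 - <<'E'
from h import *
s=get_state(); print(s['position'],s['ft_force'])
a=snap('side','s9')
cv2.imwrite('pics/v9.png',cv2.resize(a[240:360,290:430],None,fx=4,fy=4,interpolation=3)[...,::-1])
E
```

```text
time: 30.78
position: [0.3666, -0.3148, 0.1691]
tool_rot: [2.237, 2.204, 0.0]
ft_force: [1.1, -0.4, -1.6]
grip_width: 0.114
grip_force: 40.0
[ 0.36662237 -0.31481521  0.16906145] [ 1.10416847 -0.43679701 -1.64910285]
```

View pics/v9.png

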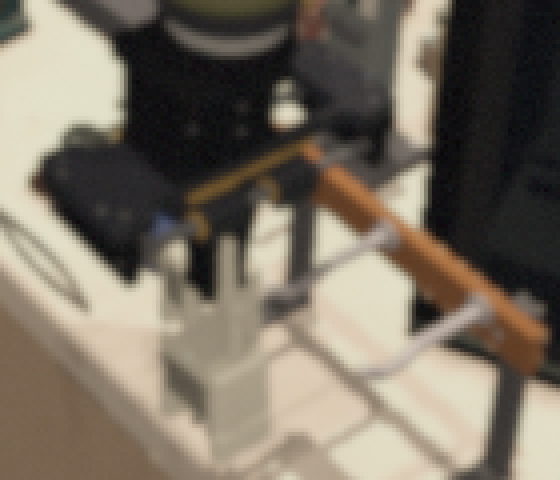

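```bash
python3 -m crank '[[0,0.08,0,0,0],[0,0.16,0,0,0],[0,0.24,0,0,0],[0,0.325,-0.005,0,0],[0,0.325,-0.005,0,0]]'
python3 -m crank '[[0,0,0,-0.04,0],[0,0,0,-0.08,0],[0,0,0,-0.11,0],[0,0,0,-0.12,0],[0,0,0,-0.12,0]]'
```

```text
time: 31.45
position: [0.4331, -0.3159, 0.1689]
tool_rot: [2.235, 2.203, 0.002]
ft_force: [4.9, -0.2, -12.2]
grip_width: 0.112
grip_force: 40.0
time: 32.08
position: [0.4303, -0.3163, 0.1439]
tool_rot: [-2.24, -2.203, 0.0]
ft_force: [-1.2, -0.5, -3.3]
grip_width: 0.111
grip_force: 40.0
```

```bash
python3 -m crank '[[0,0,0,-0.01,0],[0,0,0,-0.01,0],[0,0,0,-0.01,0]]'
python3 -m crank '[[0,0,0,-0.007,0],[0,0,0,-0.007,0],[0,0,0,-0.007,0]]'
```

```text
time: 32.45
position: [0.4307, -0.3165, 0.1428]
tool_rot: [2.24, 2.202, 0.001]
ft_force: [-2.3, 1.5, 4.9]
grip_width: 0.111
grip_force: 40.0
time: 32.83
position: [0.4307, -0.3166, 0.1426]
tool_rot: [2.24, 2.202, 0.002]
ft_force: [-4.9, 3.6, 14.0]
grip_width: 0.108
grip_force: 40.0
```

Seated. Ease off, release, then fetch cartridge 3.

```bash
python3 -m crank '[[0,0,0,0.009,0],[0,0,0,0.009,0]]'
python3 -m crank '[[0.2,0,0,0,0],[0.4,0,0,0,0],[0.6,0,0,0,0],[0.6,0,0,0,0]]'
python3 -m crank '[[0.6,0,0,0.2,0],[0.6,0,0,0.45,0],[0.6,0,0,0.7,0],[0.6,0,0,1,0],[0.6,0,0,1,0]]'
python3 -m crank '[[0.6,0,0.3,0,0.013],[0.6,0,0.6,0,0.013],[0.6,0.05,0.9,0,0.013],[0.6,0.1,1,0,0.013]]'
python3 -m crank '[[0.6,0,0.3,0,0],[0.6,0.05,0.6,0,0],[0.6,0.1,0.9,0,0],[0.6,0.1,1,0,0]]'
python3 -m crank '[[0.6,0,0.3,0,0],[0.6,0.05,0.6,0,0],[0.6,0.06,0.9,-0.3,0],[0.6,0.06,1,-0.5,0],[0.6,0.06,1,-0.5,0]]'
python3 -m crank '[[0.6,0,0,0,0],[0.6,0,0,0,0]]'
```

```text
time: 33.08
position: [0.4307, -0.3165, 0.1428]
tool_rot: [2.239, 2.202, 0.001]
ft_force: [-1.2, 1.0, 5.8]
grip_width: 0.108
grip_force: 40.0
time: 33.58
position: [0.4347, -0.3166, 0.1443]
tool_rot: [2.233, 2.199, 0.006]
ft_force: [5.7, 0.5, 9.5]
grip_width: 0.456
grip_force: 5.5
time: 34.2
position: [0.4318, -0.3179, 0.3465]
tool_rot: [2.235, 2.198, 0.004]
ft_force: [-0.0, 0.3, -0.2]
grip_width: 0.596
grip_force: 0.0
time: 34.7
position: [0.4501, -0.1119, 0.341]
tool_rot: [-2.139, -2.298, 0.001]
ft_force: [0.9, -0.6, -0.5]
grip_width: 0.601
grip_force: 0.0
time: 35.2
position: [0.4701, 0.0871, 0.3404]
tool_rot: [-2.142, -2.297, 0.005]
ft_force: [-0.1, 0.2, -0.1]
grip_width: 0.6
grip_force: 0.0
time: 35.83
position: [0.4796, 0.2836, 0.2365]
tool_rot: [-2.144, -2.294, 0.016]
ft_force: [-0.3, -0.5, 0.2]
grip_width: 0.603
grip_force: 0.0
time: 36.08
position: [0.4842, 0.2822, 0.2445]
tool_rot: [2.151, 2.288, 0.005]
ft_force: [0.0, -0.4, -0.5]
grip_width: 0.6
grip_force: 0.0
```

```bash
python3 - <<'E'
from h import *
a=snap('side','s10');t=snap('top','t10')
a=cv2.resize(a[190:370,300:433],None,fx=3,fy=3,interpolation=3);t=cv2.resize(t[190:310,220:486],None,fx=1.5,fy=1.5,interpolation=3)
o=np.zeros((540,800,3),np.uint8);o[:540,:399]=a;o[:180,400:799]=t
cv2.imwrite('pics/v10.png',o[...,::-1])
E
```

```text
(no output)
```

View pics/v10.png

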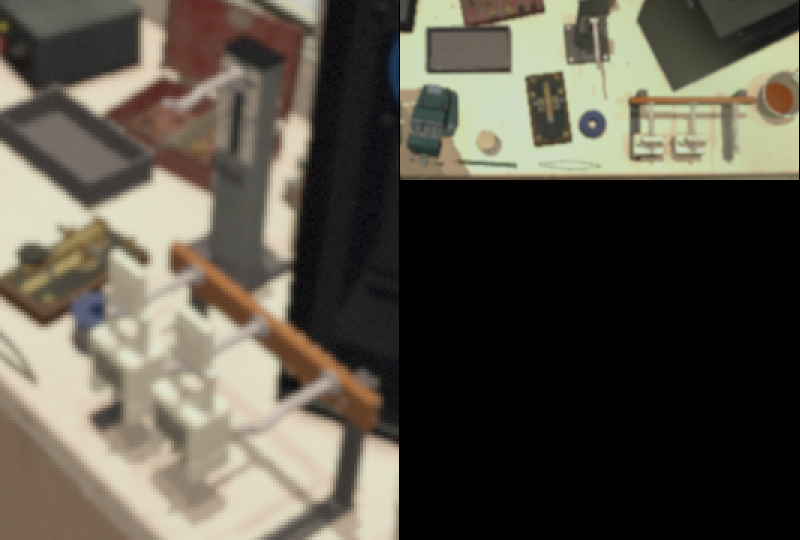

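```bash
python3 -m crank '[[0.6,0.005,0.05,-0.2,0],[0.6,0.005,0.05,-0.4,0],[0.6,0.005,0.05,-0.55,0],[0.6,0.005,0.05,-0.61,0],[0.6,0.005,0.05,-0.61,0]]' 15
python3 -m crank '[[0.3,0,0,0,0],[0.1,0,0,0,0],[0,0,0,0,0],[0,0,0,0,0],[0,0,0,0,0]]'
```

```text
time: 36.8
position: [0.4837, 0.2935, 0.1209]
tool_rot: [2.149, 2.292, 0.0]
ft_force: [-0.5, 0.3, 1.3]
grip_width: 0.604
grip_force: 0.0
time: 37.42
position: [0.4834, 0.2938, 0.1205]
tool_rot: [2.148, 2.292, 0.0]
ft_force: [0.8, 0.3, 0.5]
grip_width: 0.118
grip_force: 0.8
```

Both cartridges hang on the left and middle hooks, at about (130,290) and (195,340) in the crop, and the scale is empty. The third is gripped, so I'll pull it out.

```bash
python3 -m crank '[[0,0,0,0,0],[0,0,0,0,0],[0,0,0,0,0]]' 40
python3 -m crank '[[0,0,0,0.03,0],[0,0,0,0.06,0],[0,0,0,0.1,0],[0,0,0,0.2,0],[0,0,0,0.4,0]]' 45
python3 -m crank '[[0,0,0,0.3,0],[0,0,0,0.6,0],[0,0,0,0.75,0],[0,0,0,0.75,0],[0,0,0,0.75,0]]'
python3 -m crank '[[0,0.01,-0.25,0,0],[0,0.01,-0.5,0,0],[0,0.01,-0.75,0,0],[0,0.01,-1,0,0]]'
python3 -m crank '[[0,0.01,-0.25,0,0],[0,0.01,-0.5,0,0],[0,0.01,-0.75,0,0],[0,0.01,-1,0,0]]'
python3 -m crank '[[0,0.01,-0.14,-0.1,0],[0,0.01,-0.14,-0.25,0],[0,0.01,-0.14,-0.4,0],[0,0.01,-0.14,-0.43,0],[0,0.01,-0.14,-0.43,0]]'
python3 -m crank '[[0,0,0,0,0],[0,0,0,0,0]]'
```

```text
time: 37.8
position: [0.4834, 0.2938, 0.1204]
tool_rot: [2.148, 2.292, 0.0]
ft_force: [1.6, 0.2, 0.2]
grip_width: 0.111
grip_force: 40.0
time: 38.42
position: [0.4821, 0.293, 0.2005]
tool_rot: [-2.148, -2.292, 0.006]
ft_force: [0.9, 0.3, -3.4]
grip_width: 0.112
grip_force: 45.0
time: 39.05
position: [0.4826, 0.2933, 0.3489]
tool_rot: [-2.148, -2.292, 0.004]
ft_force: [0.0, 0.0, -5.0]
grip_width: 0.112
grip_force: 45.0
time: 39.55
position: [0.4841, 0.0919, 0.348]
tool_rot: [-2.147, -2.291, 0.006]
ft_force: [0.7, 0.4, -4.7]
grip_width: 0.11
grip_force: 45.0
time: 40.05
position: [0.4861, -0.1076, 0.3482]
tool_rot: [-2.146, -2.291, 0.003]
ft_force: [0.9, 0.4, -3.6]
grip_width: 0.109
grip_force: 45.0
time: 40.67
position: [0.4889, -0.1341, 0.2639]
tool_rot: [-2.147, -2.292, 0.002]
ft_force: [0.2, 0.2, -4.9]
grip_width: 0.112
grip_force: 45.0
time: 40.92
position: [0.49, -0.1343, 0.2654]
tool_rot: [2.147, 2.292, 0.002]
ft_force: [-1.3, 0.1, -3.6]
grip_width: 0.11
grip_force: 45.0
```

```bash
python3 -m crank '[[0,0,0,-0.03,0],[0,0.1,0.004,-0.03,0],[0,0.2,0.01,-0.03,0],[0,0.3,0.015,-0.03,0],[0,0.395,0.02,-0.03,0]]'
python3 -m crank '[[0,0,0,-0.06,0],[0,0,0,-0.12,0],[0,0,0,-0.18,0],[0,0,0,-0.24,0],[0,0,0,-0.28,0]]'
python3 -m crank '[[0,0,0,-0.02,0],[0,0,0,-0.03,0],[0,0,0,-0.03,0],[0,0,0,-0.03,0]]'
```

```text
time: 41.55
position: [0.5691, -0.1299, 0.258]
tool_rot: [-2.147, -2.293, 0.0]
ft_force: [-0.0, -0.6, -4.0]
grip_width: 0.109
grip_force: 45.0
time: 42.18
position: [0.5683, -0.1304, 0.2021]
tool_rot: [2.148, 2.292, 0.001]
ft_force: [-0.3, -0.8, 0.2]
grip_width: 0.11
grip_force: 45.0
time: 42.68
position: [0.5685, -0.1304, 0.1968]
tool_rot: [2.148, 2.292, 0.0]
ft_force: [-0.2, -0.8, -1.1]
grip_width: 0.111
grip_force: 45.0
```

```bash
python3 -m crank '[[0.2,0,0,0,0],[0.4,0,0,0,0],[0.6,0,0,0,0],[0.6,0,0,0,0]]'
python3 -m crank '[[0.6,0,0,0.15,0],[0.6,0,0,0.3,0],[0.6,0,0,0.4,0],[0.6,0,0,0.4,0],[0.6,0,0,0.4,0]]'
python3 -m crank '[[0.6,0,0,0,0],[0.6,0,0,0,0],[0.6,0,0,0,0],[0.6,0,0,0,0],[0.6,0,0,0,0]]'
python3 -m crank '[[0.6,0,0,0,0],[0.6,0,0,0,0],[0.6,0,0,0,0],[0.6,0,0,0,0],[0.6,0,0,0,0]]'
python3 - <<'E'
from h import *
s=get_state(); print(s['position'],s['ft_force'])
a=snap('side','s11'); print(hangz(a))
t=snap('top','t11'); g=t.astype(int).sum(2); m=(g<330).astype(np.uint8)
k,l,st,ce=cv2.connectedComponentsWithStats(m[190:280,205:320]); print([ (x.tolist()) for x in st if 800<x[4]<3000])
E
```

```text
time: 43.18
position: [0.5684, -0.1301, 0.1964]
tool_rot: [-2.148, -2.292, -0.0]
ft_force: [0.6, 0.2, 0.6]
grip_width: 0.455
grip_force: 0.0
time: 43.8
position: [0.5679, -0.13, 0.2753]
tool_rot: [-2.147, -2.292, 0.001]
ft_force: [0.8, 0.7, 0.2]
grip_width: 0.597
grip_force: 0.0
time: 44.42
position: [0.5684, -0.1303, 0.2764]
tool_rot: [2.148, 2.292, 0.0]
ft_force: [0.1, -0.2, 0.8]
grip_width: 0.601
grip_force: 0.0
time: 45.05
position: [0.5684, -0.1303, 0.2764]
tool_rot: [2.148, 2.292, 0.0]
ft_force: [0.1, -0.2, 0.3]
grip_width: 0.598
grip_force: 0.0
[ 0.56837029 -0.13025166  0.27639373] [ 0.11139518 -0.22223892  0.30194101]
[(np.float64(0.239), np.float64(-4.04)), (np.float64(0.238), np.float64(-4.04)), (np.float64(0.255), np.float64(-4.81))]
[[33, 0, 78, 49, 2450], [22, 57, 31, 33, 813]]
```

```bash
python3 -m crank '[[0.6,0,0,-0.2,0],[0.6,0,0,-0.35,0],[0.6,0,0,-0.4,0],[0.3,0,0,-0.4,0],[0,0,0,-0.4,0]]' 15
python3 -m crank '[[0,0,0,0,0],[0,0,0,0,0],[0,0,0,0,0]]' 40
python3 -m crank '[[0,0,0,0.08,0],[0,0,0,0.16,0],[0,0,0,0.24,0],[0,0,0,0.31,0],[0,0,0,0.31,0]]'
python3 -m crank '[[0,-0.12,-0.008,0,0],[0,-0.25,-0.017,0,0],[0,-0.36,-0.024,0,0],[0,-0.425,-0.028,0,0],[0,-0.425,-0.028,0,0]]'
python3 - <<'E'
from h import *
a=snap('side','s12');t=snap('top','t12'); b=cv2.imread('pics/t10.png')[...,::-1]
o=np.zeros((600,800,3),np.uint8);o[:300,:400]=cv2.resize(a[170:290,260:420],(400,300),interpolation=3);
o[:300,400:]=cv2.resize(t[190:280,220:340],(400,300),interpolation=3); o[300:,400:]=cv2.resize(b[190:280,220:340],(400,300),interpolation=3)
cv2.imwrite('pics/v12.png',o[...,::-1])
E
```

```text
time: 45.78
position: [0.569, -0.1306, 0.1978]
tool_rot: [2.147, 2.291, 0.002]
ft_force: [-0.3, 0.3, 0.4]
grip_width: 0.453
grip_force: 0.2
time: 46.15
position: [0.5687, -0.1303, 0.1967]
tool_rot: [2.148, 2.292, 0.001]
ft_force: [0.8, 1.2, -0.5]
grip_width: 0.115
grip_force: 1.8
time: 46.78
position: [0.5689, -0.1305, 0.2597]
tool_rot: [2.147, 2.291, 0.002]
ft_force: [0.2, 0.1, -4.4]
grip_width: 0.114
grip_force: 40.0
time: 47.4
position: [0.4829, -0.1359, 0.2583]
tool_rot: [-2.148, -2.292, -0.002]
ft_force: [0.3, 0.7, -4.4]
grip_width: 0.113
grip_force: 40.0
```

View pics/v12.png

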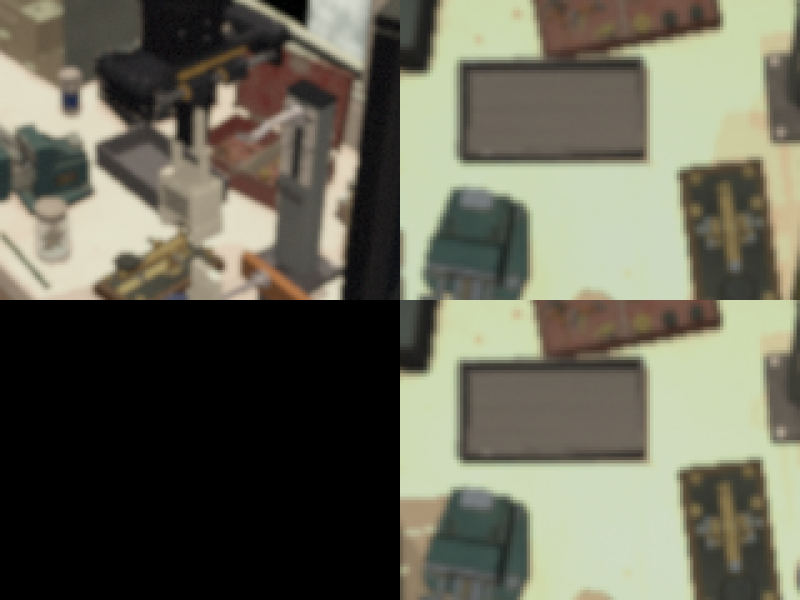

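Tray outline now runs from about (238,208) to (294,238), about 6 px further back than at the start, so it was knocked. I'll compute its pose.

```bash
python3 - <<'E'
from h import *
im=cv2.imread('pics/t12.png'); g=im.astype(int).sum(2); m=(g<330).astype(np.uint8)
k,l=cv2.connectedComponents(m[200:262,225:305]); i=l[23,40]; 
cn=cv2.findContours((l==i).astype(np.uint8),0,1)[0][0]+[225,200]
r=cv2.minAreaRect(cn); b=cv2.boxPoints(r); print(r); c=[onz('top',*p,.036) for p in b]; print(np.round(c,4),np.mean(c,0))
# edge lines yaw: top rim row per column
for rows in(0,1):
    p=np.array([[u,(np.where(l[:,u-225]==i)[0][[0,-1][rows]]+200)] for u in range(243,291)]); w=np.array([onz('top',*q,.036) for q in p]); print('yaw',np.degrees(np.polyfit(w[:,1],w[:,0],1)[0]))
E
```

```text
((271.0, 219.0), (38.0, 66.0), 90.0)
[[ 0.704   0.2022  0.036 ]
 [ 0.7025 -0.0011  0.036 ]
 [ 0.5832 -0.001   0.036 ]
 [ 0.5843  0.1991  0.036 ]] [0.6435056  0.09980612 0.036     ]
yaw -13.965378137786987
yaw -1.139684040914947
```

```bash
python3 -c "
from h import *
c=[onz('top',*p,.036) for p in [(238,208),(294.4,208),(294.4,238),(238,238)]]; print(np.round(c,3),np.mean(c,0))"
python3 -m crank '[[0,0,0.25,0.15,0.03],[0,0,0.5,0.3,0.06],[0,0,0.75,0.3,0.09],[0,0,1,0.3,0.12],[0,0,1,0.3,0.14]]'
python3 -m crank '[[0,0.2,0.1,0,0.03],[0,0.5,0.25,0,0.06],[0,0.745,0.25,0,0.09],[0,0.745,0.25,0,0.1],[0,0.745,0.25,0,0.1]]'
python3 - <<'E'
from h import *
s=get_state(); R=cv2.Rodrigues(np.array(s['tool_rot']))[0]; print(s['position'],np.degrees(np.arctan2(R[1,1],R[0,1])),s['joint_positions'][6])
E
```

```text
[[0.678 0.202 0.036]
 [0.677 0.028 0.036]
 [0.583 0.028 0.036]
 [0.584 0.199 0.036]] [0.63083873 0.11423557 0.036     ]
time: 48.12
position: [0.4834, 0.0706, 0.3177]
tool_rot: [-0.946, -2.995, -0.001]
ft_force: [-0.6, -0.7, -4.6]
grip_width: 0.111
grip_force: 40.0
time: 48.75
position: [0.6332, 0.1147, 0.3163]
tool_rot: [0.003, -3.139, 0.003]
ft_force: [-0.9, 0.5, -4.1]
grip_width: 0.113
grip_force: 40.0
[0.63317173 0.11474568 0.31633898] 90.1061595436229 1.468750865159443
```

```bash
python3 -m crank '[[0,0,0,-0.25,0],[0,0,0,-0.5,0],[0,0,0,-0.75,0],[0,0,0,-0.9,0],[0,0,0,-0.9,0]]'
python3 -m crank '[[0,0,0,-0.04,0],[0,0,0,-0.08,0],[0,0,0,-0.11,0],[0,0,0,-0.12,0],[0,0,0,-0.12,0]]'
```

```text
time: 49.38
position: [0.6301, 0.1145, 0.1361]
tool_rot: [0.003, -3.137, 0.001]
ft_force: [0.4, 0.3, -3.4]
grip_width: 0.111
grip_force: 40.0
time: 50.0
position: [0.6324, 0.1142, 0.1148]
tool_rot: [-0.003, 3.141, 0.001]
ft_force: [-1.5, 1.2, -1.6]
grip_width: 0.113
grip_force: 40.0
```

```bash
python3 -m crank '[[0,0,0,-0.01,0],[0,0,0,-0.015,0],[0,0,0,-0.015,0]]'
python3 -m crank '[[0,0,0,-0.005,0],[0,0,0,-0.01,0],[0,0,0,-0.01,0]]'
```

```text
time: 50.38
position: [0.634, 0.1142, 0.1144]
tool_rot: [-0.003, 3.138, 0.002]
ft_force: [-2.7, -0.2, 8.2]
grip_width: 0.109
grip_force: 40.0
time: 50.75
position: [0.6356, 0.1142, 0.114]
tool_rot: [-0.003, 3.134, 0.003]
ft_force: [0.4, -0.4, 13.1]
grip_width: 0.109
grip_force: 40.0
```

```bash
python3 -m crank '[[0,0,0,0.013,0],[0,0,0,0.015,0],[0,0,0,0.015,0]]'
python3 -m crank '[[0.2,0,0,0,0],[0.4,0,0,0,0],[0.5,0,0,0,0],[0.5,0,0,0,0]]'
python3 -m crank '[[0.5,0,0,0.2,0],[0.5,0,0,0.45,0],[0.5,0,0,0.7,0],[0.5,0,0,1,0],[0.5,0,0,1,0]]'
python3 -m crank '[[0.5,-0.3,0.3,0,0],[0.5,-0.6,0.6,0,0],[0.5,-0.6,0.9,0,0],[0.5,-0.6,1,0,0],[0.5,-0.6,1,0,0]]'
python3 -m crank '[[0.5,0,0.3,0,0],[0.5,0,0.6,0,0],[0.5,0,0.9,0,0],[0.5,0,1,0,0],[0.5,0,1,0,0]]'
python3 - <<'E'
from h import *
a=snap('side','s13');t=snap('top','t13')
# changes vs earlier frames
for n,im,ref in(('rail side',a[240:340,320:430],'s10'),('rail top',t[250:300,365:460],'t10'),('scale side',a[195:260,345:400],'s10'),('jar/reel top',t[262:295,268:362],'t0')):
    r=cv2.imread(f"pics/{'top0' if ref=='t0' else ref}.png")[...,::-1]
    r={'rail side':r[240:340,320:430],'rail top':r[250:300,365:460],'scale side':r[195:260,345:400],'jar/reel top':r[262:295,268:362]}[n]
    print(n,np.abs(im.astype(int)-r).mean().round(1))
# placed handle: white pixels inside tray
w=(t[195:240,236:296].min(2)>130).astype(np.uint8); k,l,st,ce=cv2.connectedComponentsWithStats(w); print([(s.tolist(),c.round(1)) for s,c in zip(st,ce) if s[4]>25])
print(proj('top',(.633,.114,.15))-[236,195],proj('top',(.633,.114,.07))-[236,195])
E
```

```text
time: 51.12
position: [0.6344, 0.1142, 0.1141]
tool_rot: [-0.003, 3.137, 0.001]
ft_force: [1.7, -0.2, 6.3]
grip_width: 0.114
grip_force: 40.0
time: 51.62
position: [0.632, 0.1142, 0.112]
tool_rot: [0.003, -3.141, 0.0]
ft_force: [-0.2, 0.2, 0.3]
grip_width: 0.442
grip_force: 0.0
time: 52.25
position: [0.6348, 0.114, 0.3184]
tool_rot: [-0.003, 3.132, 0.004]
ft_force: [-0.5, 0.4, -0.2]
grip_width: 0.501
grip_force: 0.0
time: 52.88
position: [0.5088, 0.3202, 0.3102]
tool_rot: [0.019, -3.138, -0.001]
ft_force: [0.8, -0.6, -0.9]
grip_width: 0.501
grip_force: 0.0
time: 53.5
position: [0.5119, 0.5148, 0.31]
tool_rot: [0.006, -3.14, 0.004]
ft_force: [0.6, -0.9, 0.8]
grip_width: 0.5
grip_force: 0.0
rail side 1.3
rail top 3.3
scale side 0.9
jar/reel top 3.5
[([1, 0, 59, 44, 2024], array([31.7, 23.8])), ([0, 0, 60, 45, 612], array([21.7, 15.9])), ([32, 13, 4, 19, 64], array([33.7, 21.9]))]
[26.68017198 17.63299505] [29.21435494 24.49158449]
```

```bash
python3 - <<'E'
from h import *
a=cv2.imread('pics/s13.png')[...,::-1]; b=cv2.imread('pics/s10.png')[...,::-1]
d=(np.abs(a.astype(int)-b).sum(2)>60).astype(np.uint8); k,l,st,ce=cv2.connectedComponentsWithStats(d[150:330,250:420]); 
print([(s+[250,150,0,0,0]).tolist() for s in st[1:] if s[4]>40])
for z in(.15,.07,.004): print(z,proj('side',(.632,.114,z)).round(0))
E
```

```text
[[258, 150, 8, 19, 131], [250, 192, 16, 37, 293], [315, 201, 23, 46, 637], [250, 245, 23, 28, 401]]
0.15 [323. 204.]
0.07 [323. 225.]
0.004 [323. 242.]
```

```bash
python3 -c "
from bench import close_job; print(close_job())"
```

```text
the job is handed in; nothing more can be done
None
```

The job is handed in: cartridges 1 and 2 (left and middle bays) weighed dry and hang on the left and middle rail hooks, cartridge 3 (right bay) weighed wet and stands in the repair tray, and the scale is empty.

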